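Seat the three-footed stage top on the coil base

TASK

Pick up the stage top with three ball feet by its upright handle and set it gently onto the coil base so that the foot on the long arm sits in the cone and the other two sit in the groove and on the flat pad, all three fully home and the stage level, then let go. Leave the similar stage top with four feet where it stands.

Things in the scene. Friction and masses are not known exactly. Their poses are not given: they have to be found in the camera images.
- stage_top: Aluminium stage top on three 16 mm ball feet, about 0.35 kg. Origin below the handle, level with the ball undersides; z up, x along the longest arm. Handle: upright bar 40 mm long in x, 14 mm thick in y, 33 to 74 mm above the origin; grip it along y. Arms (10 mm wide) and 44 mm hub lie 23 to 33 mm up. Balls at (x, y) = (65, 0), (-40, 55), (-40, -55) mm; they are polished and slide easily.
- long_foot (a point): Centre of the ball foot at the end of the stage top's longest arm, 65 mm along the stage top's x from its origin and 8 mm above it. This foot belongs in the cone.
- coil_base: Fixed copper-wound drum, 190 mm wide, 45 mm high. Origin: centre of underside; z up, x to the cone. Steel seats on top, rims up to 25 mm higher: cone (34 mm mouth) at (65, 0), V groove (33 mm mouth, aimed at the cone) at (-40, 55), flat pad (40 mm) at (-40, -55) mm. Seated: stage top origin 50 mm above this origin, x and y axes agreeing. Feet within 10 mm of their seats slide home.
- cross_stage: The similar stage top with four ball feet on four equal arms (feet in a 100 mm square) and the same handle, loose on the table. It is not needed and stays where it is. Origin below its handle, level with the undersides of its balls.
Mind the look-alikes: they are no part of the job. What is shaped like the stage_top but brown is not meant.

How it is judged:
By the outcome, as a careful person would: the job done as asked, in the order asked, and still so for the second after the job is handed in, with the robot touching nothing.
It also fails if it takes over 37 s, if anything falls off the work surface, if the arm or the gripper's body presses on something with over 40 N, if the wrist force passes 120 N, or if a joint passes its speed limit or range.

ROBOT

A 6-joint arm with a two-finger parallel gripper is mounted at the origin on the work surface. World frame = base frame: x ahead of the robot, y to its left, z up, the work surface at z = 0. Lengths are in mm, angles in rad, forces in N, time in s.
With the tool pointing down it reaches from about 325 to 900 mm from the base axis. Payload 6.1 kg.
Tool frame: the origin (TCP) lies at the very end of the fingers, on their centre line; the grasp point (between the pads) lies 19 mm behind it; y points along the fingers, x is the direction in which the jaws open and shut, and the axes are right-handed (so a half turn about y gives the same grasp; the last joint's range is limited). The gripper opens to 85 mm and grips with 20 to 120 N. Pads are 22 mm wide; open, the fingers measure 114 mm over their backs; the gripper's body (76 mm by 85 mm) begins 54 mm behind the grasp point. The pads swing forward as they close: fully open they stand 13 mm farther back than shut.
Start: joints at [1.122, 0.22, 1.526, -0, 1.395, -0.126], TCP at [198.263, 592.712, 231.3] pointing down, gripper open.
Joint ranges: [-2.98, 2.98], [-0.91, 2.08], [0.09, 2.57], [-1.24, 4.39], [0.2, 2.65], [-2.68, 2.68]. Speed limits (rad/s): [2.57, 2.57, 3.01, 3.14, 3.14, 3.14].

INTERFACE

Orientations are given as [roll, pitch, yaw] about the fixed x, y, z axes, in that order (R = Rz(yaw) Ry(pitch) Rx(roll)).
In Python, from bench import * gives the robot as it stands.
- The arm moves only by the shell command python3 -m handwheel 'ROWS' [FORCE]. ROWS is JSON, one flat list of numbers, 5 for each row, row after row: the shift along the world's x, y, z in units of 30 mm (1.0 is 30 mm), then the turn about the world's z in units of 8 degrees (1.0 is 8 degrees), then the gripper's target within -1 to 1 (fully open at 1, half-way at 0, shut at -1). In form: [dx, dy, dz, roll, hand, dx, dy, dz, roll, hand, ...]. A call has 1 to 10 rows; each row is the pose to reach, as a shift and turn from the pose commanded when the call began; what a row does not reach only later rows make up. A row lasts 1/10 s, in which the tool goes at most 50 mm and 8.59 degrees, less where a joint would pass 70% of its speed; a pose out of reach is approached as far as the arm can. A call with a gripper value outside its range is refused whole. The fingers move at their own pace and stop on an object; FORCE is the grip in N (left out, the last holds). Time passes only in rows, so rows that repeat a pose let the fingers close. It gives the time, the measured TCP pose, the force and the opening at its end, in the units of the state.
- read_state(): the state, without advancing time (a new reading comes with each control period).
- capture(name): name is "scene" or "top"; returns a dict with "pixels" (420x560x3 uint8, red, green, blue), "vertical_fov" (degrees; the focal length in pixels is half the picture's height over the tangent of half this angle, whatever the lens; pixels are square), "cx", "cy" (the principal point, pixels), "dist_coeffs" ([k1, k2, p1, p2, k3] as OpenCV has them; the pictures are not rectified), "cam_to_world" (4x4, takes a point from camera to world coordinates). Camera axes: x right, y down, z forward; pixel columns grow to the right and rows downward; lengths in mm; the calibration is good to about 2 mm. A picture is of the moment at which its call begins. There is no depth.
- sign_off(): hands the job in, once; it reports no verdict.
The state is a dict: "time_s": time; "joint_positions": joint angles; "joint_velocities": joint speeds; "effort": joint torques, N m; "tool_pos": TCP position; "orientation": TCP orientation; "contact_force": force on the tool from outside, world axes, zero at the start; "torque": the same for the moment, N m; "grip_width": finger opening in mm.
Only numpy, scipy, OpenCV 4.12 (cv2) and the standard library are available. Lean on these libraries where they do the work, as an engineer would, in place of code of your own. Each camera call takes 0.05 s, during which the arm holds its last target. There are 200 camera calls.

## Working session

There is one attempt and no reset: what is moved stays moved. The work goes in short steps, Python scripts to look and compute and a shell command to move; the robot and the scene stay as the last step left them, time stands still between calls to the robot, and variables do not carry over. Pictures are saved under pics/ and viewed, about 8 in all and at most 12, crops included, and the job is handed in when it is done.

```bash
mkdir -p pics
python3 - <<'E'
from bench import *
import cv2
for n in("scene","top"):
    c=capture(n); cv2.imwrite(f"pics/{n}0.png",c["pixels"][:,:,::-1]); print(n,c["vertical_fov"],c["cx"],c["cy"],c["dist_coeffs"],c["cam_to_world"])
print(read_state())
E
```

```text
scene 44.73837721587825 274.8116687939104 212.23468619201515 [-0.05770776  0.          0.          0.          0.        ] [[ 7.60248149e-01  4.23842050e-01 -4.92321713e-01  1.08878361e+03]
 [ 6.49570502e-01 -5.06457388e-01  5.67061794e-01 -7.26603006e+02]
 [-8.99533521e-03 -7.50905341e-01 -6.60348585e-01  9.01851103e+02]
 [ 0.00000000e+00  0.00000000e+00  0.00000000e+00  1.00000000e+00]]
top 50.46751328693021 284.85046205964863 210.16786500880542 [-0.13660173  0.          0.          0.          0.        ] [[ 1.94227283e-02 -9.93189068e-01  1.14883563e-01  3.14701086e+02]
 [-9.99792475e-01 -1.85874521e-02  8.33751454e-03  9.45330050e+00]
 [-6.14533556e-03 -1.15021659e-01 -9.93343975e-01  1.25182727e+03]
 [ 0.00000000e+00  0.00000000e+00  0.00000000e+00  1.00000000e+00]]
{'time_s': 0.1, 'joint_positions': array([ 1.12191049e+00,  2.21153820e-01,  1.52751117e+00, -2.07528661e-05,
        1.39473095e+00, -1.26114128e-01]), 'joint_velocities': array([ 0.00059798, -0.00430888,  0.00074582,  0.00048277,  0.00043049,
        0.00060363]), 'effort': array([ 1.03409067e-03, -4.98242462e+01, -3.90550447e+01, -5.53094389e-05,
        5.60019136e-03,  6.39244877e-05]), 'tool_pos': array([198.02040999, 592.20836129, 230.29693783]), 'orientation': array([-1.57058977,  0.00179153,  1.24802846]), 'contact_force': array([ 0.49153769, -0.64606278,  0.36200718]), 'torque': array([-0.01429511, -0.01220561, -0.00697947]), 'grip_width': 85.34243951652347}
```

View pics/scene0.png

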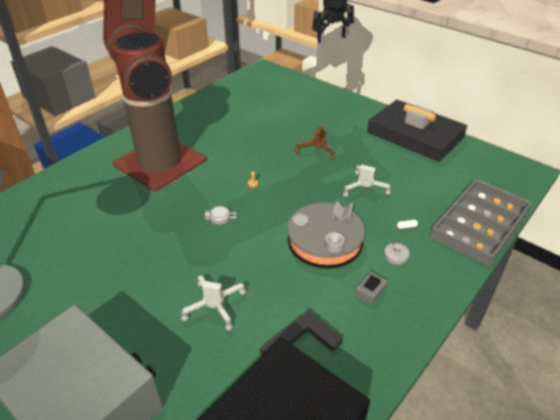

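View pics/top0.png

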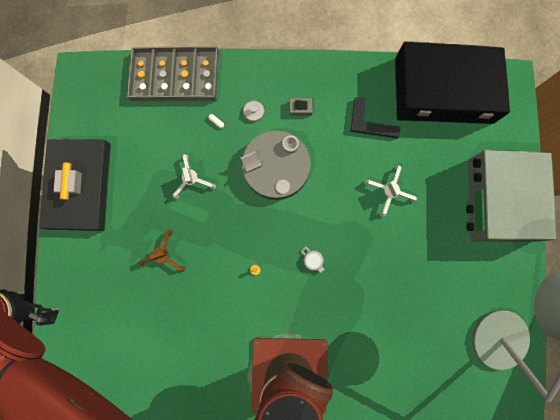

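The top view shows the three-foot white stage top near (190,176), the coil base near (277,163) with the cone at about (290,143), the groove at about (251,160) and the pad at about (283,187). The cross stage is near (391,190) and the brown look-alike near (160,255). I'll enlarge the top view around the stage and base.

Run:
```python
import cv2
a=cv2.imread("pics/top0.png")[125:205,165:325]
cv2.imwrite("pics/c1.png",cv2.resize(a,None,fx=5,fy=5,interpolation=cv2.INTER_CUBIC))
b=cv2.imread("pics/scene0.png")[150:270,280:400]
cv2.imwrite("pics/c2.png",cv2.resize(b,None,fx=5,fy=5,interpolation=cv2.INTER_CUBIC))
```

```text
(no output)
```

View pics/c1.png

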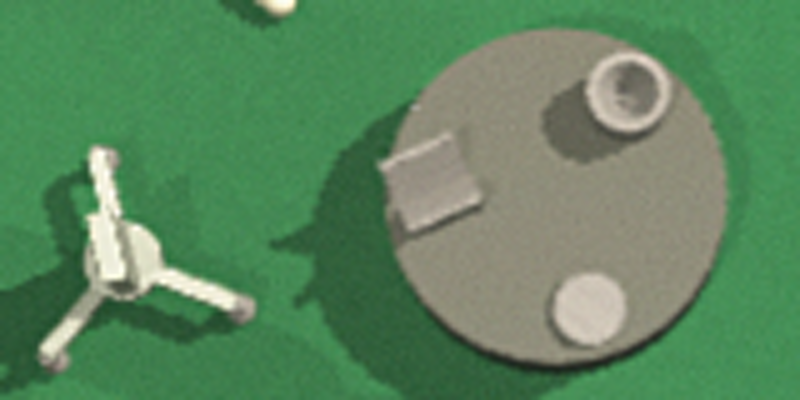

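View pics/c2.png

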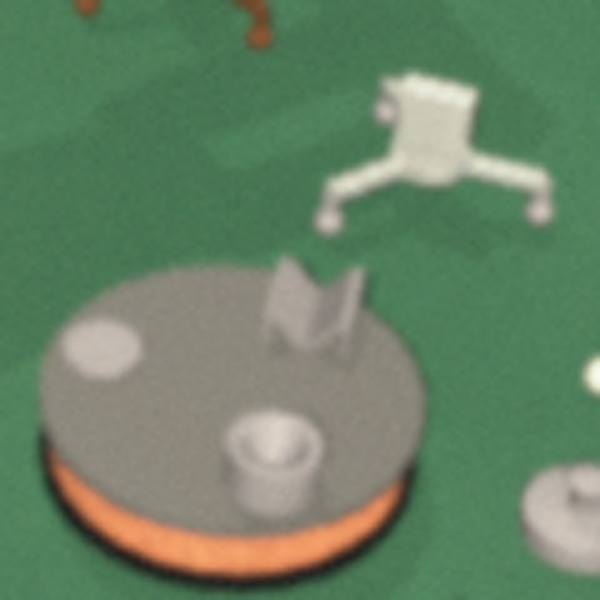

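Both views agree. The long arm's foot is at crop1 (105,157) and crop2 (540,210); the handle's long axis points at it. Next I'll fit the poses by least squares over both cameras.

```bash
cat > h.py <<'E'
from bench import *
import numpy as np,cv2
from scipy.optimize import least_squares
def proj(c,P):
    T=np.linalg.inv(c["cam_to_world"]); f=210/np.tan(np.radians(c["vertical_fov"]/2))
    K=np.array([[f,0,c["cx"]],[0,f,c["cy"]],[0,0,1]])
    return cv2.projectPoints(np.asarray(P,float).reshape(-1,1,3),cv2.Rodrigues(T[:3,:3])[0],T[:3,3],K,np.array(c["dist_coeffs"]))[0][:,0]
def place(x,y,a,L):
    L=np.asarray(L,float); c,s=np.cos(a),np.sin(a)
    return np.c_[x+c*L[:,0]-s*L[:,1],y+s*L[:,0]+c*L[:,1],L[:,2]]
E
cat > fit.py <<'E'
from h import *
S,T=capture("scene"),capture("top")
t=lambda p:np.array(p)/5+[165-.4,125-.4]
s=lambda p:np.array(p)/5+[280-.4,150-.4]
F=[(65,0,8),(-40,55,8),(-40,-55,8)]
tp=t([(107,157),(58,360),(243,310)]); sp=s([(540,210),(385,110),(330,218)])
g=least_squares(lambda v:np.r_[(proj(T,place(*v,F))-tp).ravel(),(proj(S,place(*v,F))-sp).ravel()],[530,180,0],x_scale=[1,1,.01])
print("stage",g.x,np.degrees(g.x[2]),g.fun.round(1))
tp=t([(628,92),(590,308)]); sp=s([(273,440),(102,348)])
B=lambda h:[(65,0,h),(-40,-55,50)]
g=least_squares(lambda v:np.r_[(proj(T,place(*v[:3],B(v[3])))-tp).ravel(),(proj(S,place(*v[:3],B(v[3])))-sp).ravel()],[530,0,-.5,68],x_scale=[1,1,.01,1])
print("base",g.x,np.degrees(g.x[2]),g.fun.round(1))
print("groove check",(proj(T,place(*g.x[:3],[(-40,55,65)]))-[164.6,124.6])*5)
for n,c in(("top",T),("scene",S)):
    a=np.linspace(0,6.283,60);p=proj(c,place(*g.x[:3],np.c_[95*np.cos(a),95*np.sin(a),45+0*a]))
    o=[165,125] if n=="top" else [280,150]
    print(n,"drum extent",((p.min(0)-o)*5).round(),((p.max(0)-o)*5).round())
E
python3 fit.py
```

```text
stage [5.45031146e+02 2.89056912e+02 2.88465375e-01] 16.52784854209447 [-0.   1.  -0.1  0.2 -0.1 -0.1  0.1  0.3  0.7  0.3 -0.1  0.7]
base [583.32159141  46.35977623  -0.64391029  72.07441813] -36.8933418767853 [ 0.4  0.   0.2  0.4  0.5  0.   0.1 -0.3]
groove check [[431.72893598 183.24514114]]
top drum extent [384.  27.] [727. 363.]
scene drum extent [ 36. 263.] [424. 528.]
```

```bash
python3 -m handwheel '[11.56,-10.12,-2,4.37,1, 11.56,-10.12,-2,4.37,1, 11.56,-10.12,-2,4.37,1, 11.56,-10.12,-2,4.37,1, 11.56,-10.12,-2,4.37,1, 11.56,-10.12,-2,4.37,1, 11.56,-10.12,-2,4.37,1, 11.56,-10.12,-2,4.37,1, 11.56,-10.12,-2,4.37,1, 11.56,-10.12,-2,4.37,1]' 40
```

```text
time_s: 1.2
tool_pos: [547.3, 285.9, 170.5]
orientation: [-1.57, 0.001, 1.855]
contact_force: [0.1, -0.2, -0.2]
grip_width: 85.4
```

```bash
python3 -m handwheel '[0,0,0,0,1,0,0,0,0,1,0,0,0,0,1]'
python3 - <<'E'
from h import *
s=read_state(); print(s["tool_pos"],s["orientation"])
ims=[]
for n,P in(("scene",[545,289,50]),("top",[545,289,50])):
    c=capture(n); u,v=proj(c,[P])[0].astype(int); a=c["pixels"][max(v-50,0):v+50,u-50:u+50,::-1]
    ims.append(cv2.resize(a,(400,400),interpolation=cv2.INTER_CUBIC)); print(u,v)
cv2.imwrite("pics/a1.png",np.hstack(ims))
E
```

```text
time_s: 1.5
tool_pos: [544.3, 289.9, 171.3]
orientation: [-1.57, -0.0, 1.859]
contact_force: [-1.0, -0.0, 0.3]
grip_width: 85.7
[544.28263334 289.88144917 171.258974  ] [-1.57037137e+00 -3.70737868e-04  1.85898617e+00]
366 174
188 175
```

View pics/a1.png

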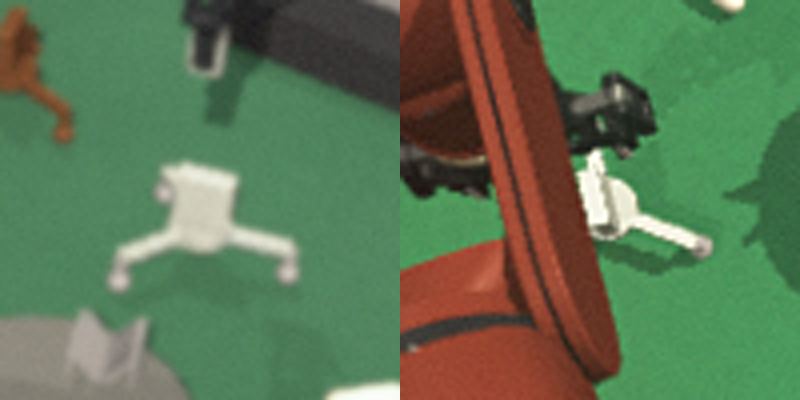

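The stage top stands undisturbed, with the scene handle near crop (205,205). The open gripper is above it, mostly out of the crop. I'll descend over the handle with the jaws open.

```bash
python3 -m handwheel '[0,0,-1,0,1, 0,0,-2,0,1, 0,0,-2.8,0,1, 0,0,-3.4,0,1, 0,0,-3.8,0,1, 0,0,-4.1,0,1, 0,0,-4.25,0,1, 0,0,-4.25,0,1]' 40;  python3 - <<'E'
from h import *
c=capture("scene"); u,v=proj(c,[[545,289,50]])[0].astype(int); a=c["pixels"][v-60:v+60,u-60:u+60,::-1]
cv2.imwrite("pics/a2.png",cv2.resize(a,(600,600),interpolation=cv2.INTER_CUBIC))
E
```

```text
time_s: 2.4
tool_pos: [545.0, 289.3, 43.8]
orientation: [-1.571, 0.0, 1.859]
contact_force: [-0.6, -0.5, -0.1]
grip_width: 85.7
```

View pics/a2.png

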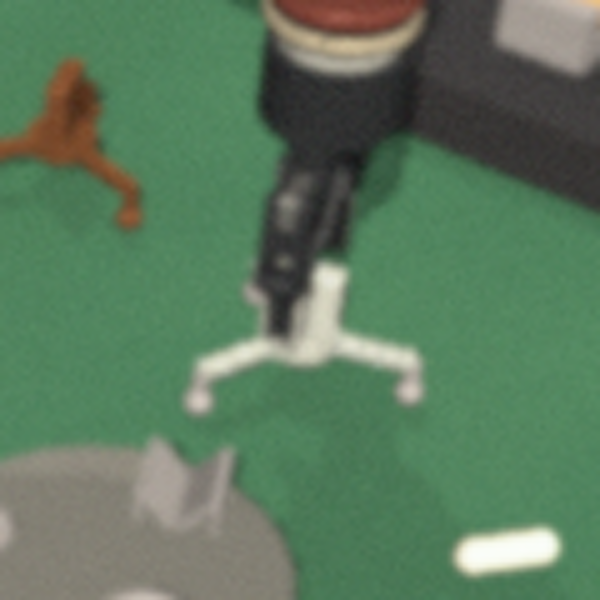

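The near finger (crop ~(280,300)) stands in front of the handle (~(325,300)) without touching it. I'll close at 40 N.

```bash
python3 -m handwheel '[0,0,0,0,-0.4, 0,0,0,0,-0.6, 0,0,0,0,-0.7, 0,0,0,0,-1, 0,0,0,0,-1, 0,0,0,0,-1, 0,0,0,0,-1, 0,0,0,0,-1, 0,0,0,0,-1, 0,0,0,0,-1]' 40; python3 -m handwheel '[0,0,0.2,0,-1, 0,0,0.6,0,-1, 0,0,1.2,0,-1, 0,0,2,0,-1, 0,0,3,0,-1, 0,0,4,0,-1, 0,0,4,0,-1, 0,0,4,0,-1, 0,0,4,0,-1]'
python3 - <<'E'
from h import *
c=capture("scene"); u,v=proj(c,[[545,289,170]])[0].astype(int); o=max(v-50,0);a=c["pixels"][o:v+70,u-60:u+60,::-1];print(u,v,o,c["pixels"].shape)
cv2.imwrite("pics/full3.png",c["pixels"][:,:,::-1])
cv2.imwrite("pics/a3.png",cv2.resize(a,None,fx=5,fy=5,interpolation=cv2.INTER_CUBIC))
t=capture("top")["pixels"];cv2.imwrite("pics/top3.png",t[:,:,::-1])
E
```

```text
time_s: 3.45
tool_pos: [545.3, 289.2, 44.1]
orientation: [-1.571, -0.0, 1.858]
contact_force: [-0.8, 0.3, 3.1]
grip_width: 13.9
time_s: 4.35
tool_pos: [543.8, 288.6, 161.9]
orientation: [-1.568, 0.0, 1.858]
contact_force: [0.2, -0.3, -3.1]
grip_width: 13.6
371 137 87 (420, 560, 3)
```

View pics/a3.png

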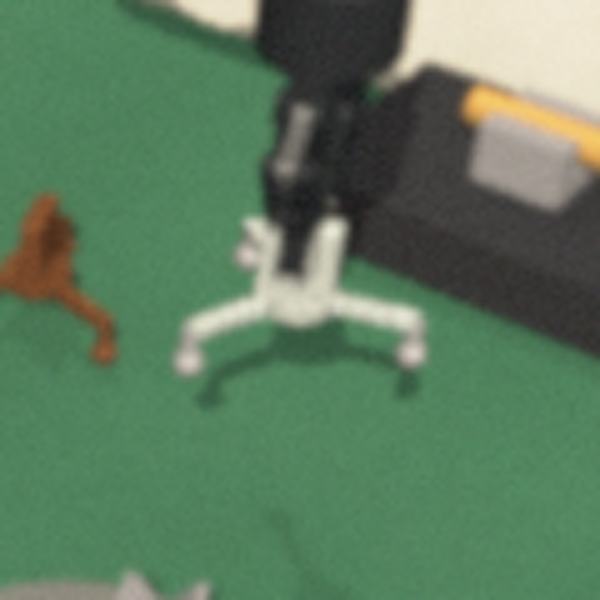

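It is held, with 3.1 N of weight. The feet are at crop (188,360), (412,352) and (247,255). I'll fit the pose in hand.

```bash
cat > hold.py <<'E'
from h import *
from scipy.spatial.transform import Rotation as R
c=capture("scene"); F=np.array([(65,0,8),(-40,55,8),(-40,-55,8)],float)
p=np.array([(412,352),(247,255),(188,360)])/5+[311-.4,87-.4]
f=lambda v:(proj(c,place(*v[:3],F)+[0,0,v[3]])-p).ravel()
g=least_squares(f,[544,289,.29,118],x_scale=[1,1,.01,1])
print(g.x,np.degrees(g.x[2]),g.fun.round(2)); s=read_state();print(s["tool_pos"],s["torque"],s["contact_force"])
E
python3 hold.py
```

```text
[5.45445781e+02 2.82418244e+02 2.93827535e-01 1.22035975e+02] 16.835077653447044 [-0.1  -0.18  0.17 -0.1  -0.07  0.27]
[543.91568854 288.64152864 161.70612735] [-0.00012265  0.03156602  0.03616554] [-0.5875013  -0.2209002  -3.73645282]
```

```bash
python3 -m handwheel '[0.1,-0.6,0,-0.5,-1, 0.3,-1.6,0,-1.3,-1, 0.45,-2.8,0,-2.3,-1, 0.6,-4,0,-3.3,-1, 0.8,-5.2,0,-4.3,-1, 1,-6.3,0,-5.2,-1, 1.15,-7.2,0,-6,-1, 1.25,-7.8,0,-6.45,-1, 1.275,-8.09,0,-6.68,-1, 1.275,-8.09,0,-6.68,-1]'; python3 -m handwheel '[0,0,-0.3,0,-1,0,0,-0.6,0,-1,0,0,-0.6,0,-1,0,0,-0.6,0,-1]'
python3 - <<'E'
from h import *
ims=[]
for n in("scene","top"):
    c=capture(n); u,v=proj(c,[[583,46,80]])[0].astype(int); a=c["pixels"][v-40:v+40,u-40:u+40,::-1]
    ims.append(cv2.resize(a,(400,400),interpolation=cv2.INTER_CUBIC)); print(u,v)
cv2.imwrite("pics/a4.png",np.hstack(ims))
E
```

```text
time_s: 5.5
tool_pos: [583.0, 45.6, 163.0]
orientation: [-1.57, 0.001, 0.924]
contact_force: [0.8, -0.0, -3.6]
grip_width: 13.1
time_s: 5.9
tool_pos: [582.7, 47.2, 144.9]
orientation: [-1.569, 0.001, 0.927]
contact_force: [0.3, -0.2, -3.3]
grip_width: 13.5
326 216
275 160
```

View pics/a4.png

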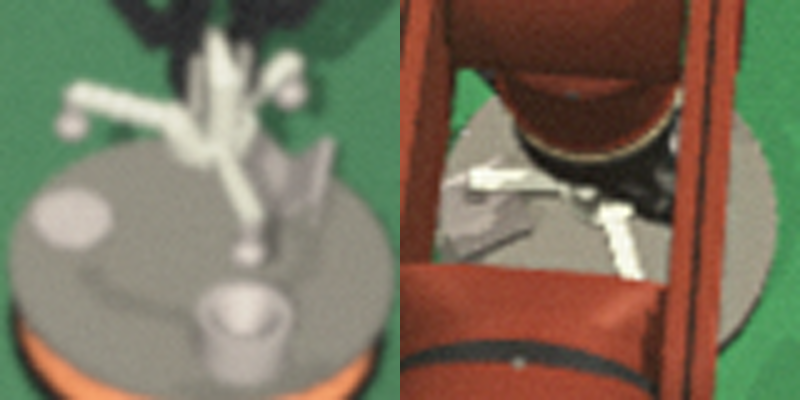

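In the scene view the long foot is at crop (248,250) above the cone (243,310), the pad foot at (70,122) and the groove foot at (291,92). I'll compare these with the prediction.

Run:
```python
from h import *
c=capture("scene"); F=np.array([(65,0,8),(-40,55,8),(-40,-55,8)],float)
p=np.array([(248,250),(291,92),(70,122)])/5+[326-40-.4,216-40-.4]
t=read_state()["tool_pos"]; z=t[2]-44
print(t,((proj(c,place(583.3,46.4,-.6439,F)+[0,0,z])-p)*5).round(1))
g=least_squares(lambda v:(proj(c,place(*v,F)+[0,0,z])-p).ravel(),[583,46,-.64],x_scale=[1,1,.01])
print(g.x,np.degrees(g.x[2]),(g.fun*5).round(1))
```

```text
[583.54499284  46.77282066 146.10857426] [[ 3.2  0.2]
 [ 2.  -1.2]
 [ 5.7  1.8]]
[581.87035502  45.42228804  -0.64818082] -37.138025285751475 [-1.2  0.1 -1.1 -1.1  2.3  1.2]
```

Agreement is within 2 mm, well inside the 10 mm capture range. I'll lower it gently.

```bash
python3 -m handwheel '[0,0,-0.3,0,-1, 0,0,-0.6,0,-1, 0,0,-0.9,0,-1, 0,0,-1.1,0,-1, 0,0,-1.25,0,-1, 0,0,-1.35,0,-1, 0,0,-1.45,0,-1, 0,0,-1.5,0,-1, 0,0,-1.55,0,-1, 0,0,-1.55,0,-1]' 20; python3 -m handwheel '[0,0,-0.04,0,-1, 0,0,-0.08,0,-1, 0,0,-0.12,0,-1,0,0,-0.12,0,-1]'
```

```text
time_s: 7.05
tool_pos: [583.3, 46.4, 99.3]
orientation: [-1.571, 0.0, 0.925]
contact_force: [0.6, 0.4, -3.2]
grip_width: 13.3
time_s: 7.45
tool_pos: [583.6, 46.8, 95.9]
orientation: [-1.571, -0.001, 0.926]
contact_force: [0.3, 1.6, -2.3]
grip_width: 13.2
```

```bash
python3 -m handwheel '[0,0,-0.03,0,-1, 0,0,-0.06,0,-1,0,0,-0.06,0,-1]';python3 -m handwheel '[0,0,-0.02,0,-1, 0,0,-0.04,0,-1,0,0,-0.04,0,-1]'
```

```text
time_s: 7.75
tool_pos: [583.8, 47.3, 94.6]
orientation: [-1.571, -0.002, 0.926]
contact_force: [-1.6, 5.8, 2.9]
grip_width: 13.3
time_s: 8.05
tool_pos: [583.9, 47.6, 94.2]
orientation: [-1.571, -0.002, 0.926]
contact_force: [-3.6, 6.2, 7.1]
grip_width: 12.9
```

The force pushes the stage towards the base's −x, so I'll comply with it.

```bash
python3 -m handwheel '[-0.03,0.03,0,0,-1, -0.05,0.05,0,0,-1,-0.05,0.05,0,0,-1]';python3 -m handwheel '[-0.03,0.03,0,0,-1, -0.03,0.03,-0.02,0,-1,-0.03,0.03,-0.02,0,-1]'
```

```text
time_s: 8.35
tool_pos: [583.5, 47.8, 94.2]
orientation: [-1.574, -0.002, 0.925]
contact_force: [2.3, 2.7, 5.4]
grip_width: 13.4
time_s: 8.65
tool_pos: [583.3, 48.3, 94.1]
orientation: [-1.575, -0.003, 0.925]
contact_force: [3.9, 1.5, 8.0]
grip_width: 13.5
```

```bash
python3 -m handwheel '[0.03,0.02,0,0,-1, 0.03,0.02,0,0,-1,0.03,0.02,0,0,-1]';  python3 - <<'E'
from h import *
c=capture("scene"); u,v=proj(c,[[583,46,80]])[0].astype(int); a=c["pixels"][v-50:v+50,u-50:u+50,::-1]
cv2.imwrite("pics/a5.png",cv2.resize(a,(600,600),interpolation=cv2.INTER_CUBIC))
F=np.array([(65,0,8),(-40,55,8),(-40,-55,8)],float)
for P in((583.3,46.4),(582.5,48)): print(((proj(c,place(*P,-.6439,F)+[0,0,50])-[u-50,v-50])*6).round())
print(read_state()["torque"])
E
```

```text
time_s: 8.95
tool_pos: [583.6, 48.4, 93.9]
orientation: [-1.575, -0.001, 0.925]
contact_force: [2.4, -0.5, 8.3]
grip_width: 13.5
[[350. 456.]
 [399. 263.]
 [145. 303.]]
[[350. 452.]
 [400. 260.]
 [146. 300.]]
[-0.11981575 -0.20610851  0.09624951]
```

View pics/a5.png

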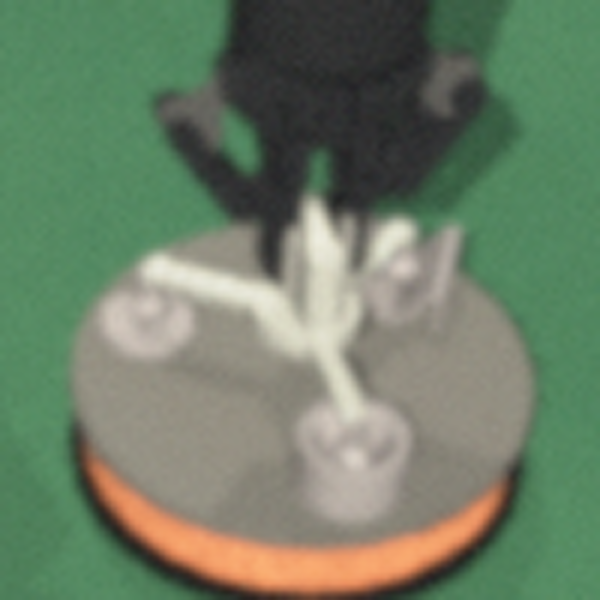

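The feet appear at home: the long foot in the cone (355,455), the pad foot (148,305) and the groove foot (402,265) are all within a pixel or so of the prediction. I'll release, then rise.

```bash
python3 -m handwheel '[0,0,0,0,-0.6, 0,0,0,0,-0.4, 0,0,0,0,-0.2, 0,0,0,0,0, 0,0,0,0,0.3, 0,0,0,0,0.3, 0,0,0,0,0.3, 0,0,0,0,0.3]'; python3 -m handwheel '[0,0,0.3,0,0.3, 0,0,0.9,0,0.3, 0,0,1.8,0,0.3, 0,0,3,0,0.3, 0,0,4,0,0.3, -1,0,4.5,0,0.3, -2.5,0,4.5,0,0.3, -4,0,4.5,0,0.3, -5.5,0,4.5,0,0.3, -5.5,0,4.5,0,0.3]'; python3 -m handwheel '[0,0,0,0,0.3, 0,0,0,0,0.3,0,0,0,0,0.3,0,0,0,0,0.3]';python3 - <<'E'
from h import *
ims=[];F=np.array([(65,0,8),(-40,55,8),(-40,-55,8)],float)
H=np.array([(20,7,74),(20,-7,74),(-20,7,74),(-20,-7,74)],float)
for n in("scene","top"):
    c=capture(n); u,v=proj(c,[[583,46,80]])[0].astype(int); a=c["pixels"][v-40:v+40,u-40:u+40,::-1]
    ims.append(cv2.resize(a,(400,400),interpolation=cv2.INTER_CUBIC))
    for L in(F,H):print(n,((proj(c,place(583.3,46.4,-.6439,L)+[0,0,50])-[u-40,v-40])*5).round().tolist())
cv2.imwrite("pics/a6.png",np.hstack(ims))
E
```

```text
time_s: 9.8
tool_pos: [581.8, 49.4, 92.1]
orientation: [-1.571, 0.0, 0.926]
contact_force: [-0.4, 0.4, -0.1]
grip_width: 55.2
time_s: 10.8
tool_pos: [411.8, 49.9, 226.6]
orientation: [-1.569, 0.001, 0.926]
contact_force: [0.9, 0.5, -0.5]
grip_width: 55.5
time_s: 11.2
tool_pos: [417.6, 49.3, 227.1]
orientation: [-1.57, 0.0, 0.925]
contact_force: [0.2, 0.3, -0.3]
grip_width: 55.4
scene [[241.0, 330.0], [283.0, 169.0], [71.0, 202.0]]
scene [[236.0, 160.0], [207.0, 165.0], [211.0, 107.0], [183.0, 111.0]]
top [[278.0, 122.0], [81.0, 209.0], [239.0, 331.0]]
top [[215.0, 147.0], [236.0, 163.0], [167.0, 207.0], [188.0, 223.0]]
```

View pics/a6.png

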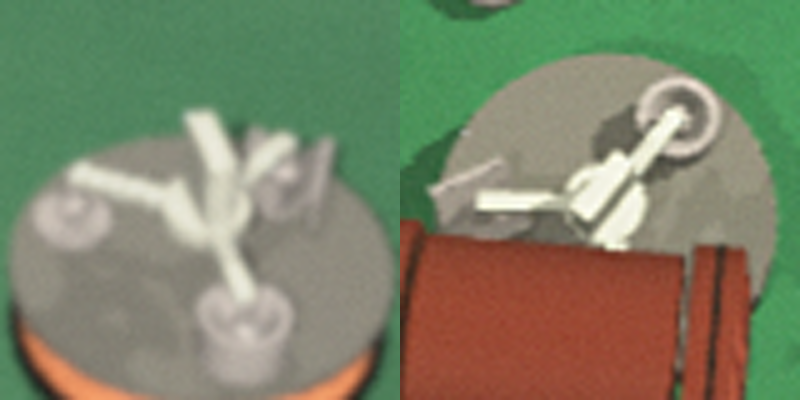

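The released stage sits with its feet at scene crop (243,330), (73,200) and (288,172) and handle corners near (185,112) and (212,108). All are within about 1 px of the level, seated prediction, so I'm handing in.

```bash
python3 -c "
from bench import *
print(sign_off(), read_state()['time_s'])"
```

```text
the job is handed in; nothing more can be done
the job is handed in; nothing more can be done
```

The three-foot stage top is on the coil base and released, with the long foot in the cone and the other two in the groove and on the pad. I signed off after about 11 s.

- **Set-down:** I gripped it by the handle and turned it to the base's axes. I lowered it until it pressed on the seats with roughly 8 to 12 N, easing it sideways a millimetre or two when the cone pushed back. The TCP then read 93.9 mm, against 94.1 mm expected for fully home.
- **After release:** The feet and handle corners in the scene picture lie within about 1 px (roughly 2 mm) of where a seated, level stage should appear. The tool force is back to about zero, and the arm is clear.
- **Limits of the checks:** The arm hid the pad foot in the last top view, so that foot was confirmed only from the scene camera. Levelness is judged only to camera precision. I never moved near the four-foot stage or the brown look-alike, but I took no final picture check of either.

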